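# Fill the gap in the blade fixture and lock it

## Task

A blade blank is clamped in the grey fixture, and a gap remains in the pocket beside it. Of the three bench spacers find the one that fills the gap snugly across (the others are too thick to go in or leave it loose), set it upright and fully home on the pocket floor, let go, and then nudge the flush slide lock by its small ridge across its detent, all the way towards the pocket, so that its tongue traps the spacer's foot. Leave the other two spacers standing on the bench and leave the rest of the bench as it is.

Things in the scene. Friction and masses are not known exactly. Their poses are not given: they have to be found in the camera images.
- fixture: fixed grey steel clamping fixture, 150 mm (own x) by 210 mm (y), flat deck 45 mm above the bench. Origin: centre of its underside. A bright steel blade blank is clamped flush with the deck on the +x side of an open pocket; two black star knobs stick out of its +x face. The lock's slot lies in the deck on the -y side of the pocket
- pocket (a point): centre of the pocket's floor (axes as the fixture's), 24 mm below the deck. Pocket 38 mm wide along x (the gap to fill, 4 mm chamfers on both long top edges), 68 mm long along y, open on top; a spacer goes in with its own x along the fixture's x, either way round. The 36 mm one has 2 mm to spare across and its rib then stands 32 mm above the deck
- slide_lock (a joint): travel of the lock along the fixture's +y, to the pocket, m: 0 open (start), 0.018 locked (end stop). Dark steel plate 34 (x) by 70 mm (y), flush in the deck. A sprung detent holds it at either end: it takes up to about 8 N and past 0.009 snaps on. Its leading end is the tongue, which then overhangs the pocket 17 mm, 2 mm above a seated spacer's foot; if locked first it blocks the pocket
- ridge (a point): centre of the top of the lock's ridge, moves with the lock: a bar 28 mm long (fixture's x), 8 mm thick (y), top 9.5 mm above the deck. When open it stands 75 mm from the pocket's centre along the fixture's -y. It can be pushed towards +y by closed fingertips set down behind it just above the deck
- spacer_a: aluminium spacer like an upside-down T, standing loose: foot 60 mm long (own y), 16 mm high; rib on its middle 20 mm long (y), 40 mm high; 56 mm high in all. Foot and rib are equally thick (own x). Of the three, one is 30, one 36, one 42 mm thick; which is which must be found: close the gripper across the rib to feel it. Origin: centre of the underside, z up. 0.1 to 0.3 kg
- spacer_b: aluminium spacer like an upside-down T, standing loose: foot 60 mm long (own y), 16 mm high; rib on its middle 20 mm long (y), 40 mm high; 56 mm high in all. Foot and rib are equally thick (own x). Of the three, one is 30, one 36, one 42 mm thick; which is which must be found: close the gripper across the rib to feel it. Origin: centre of the underside, z up. 0.1 to 0.3 kg
- spacer_c: aluminium spacer like an upside-down T, standing loose: foot 60 mm long (own y), 16 mm high; rib on its middle 20 mm long (y), 40 mm high; 56 mm high in all. Foot and rib are equally thick (own x). Of the three, one is 30, one 36, one 42 mm thick; which is which must be found: close the gripper across the rib to feel it. Origin: centre of the underside, z up. 0.1 to 0.3 kg
- wrench: bystander, steel spanner 190 mm long lying flat; origin under its middle
- bearing: bystander, steel bearing ring 52 mm across, 15 mm high; origin under its centre
- grease_tin: bystander, steel tin 74 mm across, 60 mm high; origin under its centre
- screwdriver: bystander, screwdriver 200 mm long, lying; origin under its middle
- wood_offcut: bystander, wood block 110 x 45 x 28 mm; origin under its centre
- flange: bystander, dark steel ring 100 mm across, 14 mm high; origin under its centre
- hammer: bystander, hammer 280 mm long, lying; origin under its middle
Mind the look-alikes: they are no part of the job. Leave any black or turquoise look-alike of the spacer_b alone. What is shaped like the spacer_a but turquoise is not meant.

How it is judged:
On the way, in this order (a step that is already met when the one before it is completed fails the run):
1. the spacer that fills the gap stands fully home in the pocket while the lock is still open (horizontal distance between spacer_b and pocket below 0.008 m and z of spacer_b in the frame of pocket between -0.004 and 0.003 m and angle between spacer_b's own z axis and vertical below 0.06 rad and value of joint slide_lock below 0.005 m and contact force between spacer_b and the fingers below 0.1 N), for 0.2 s.
2. the slide lock is pushed across its detent (value of joint slide_lock above 0.015 m), for 0.2 s.
At the end, for the whole second after the job is handed in: The 36 mm spacer stands in the pocket, upright within 0.06 rad, its underside within 3 mm of the pocket's floor and its centre within 8 mm of the pocket's centre, at rest; the slide lock is beyond 15 mm of its 18 mm travel; the other two spacers stand upright on the bench (tilt under 0.2 rad) (horizontal distance between spacer_b and pocket below 0.008 m and z of spacer_b in the frame of pocket between -0.004 and 0.003 m and angle between spacer_b's own z axis and vertical below 0.06 rad and value of joint slide_lock above 0.015 m and linear speed of spacer_b below 0.01 m/s and angle between each of spacer_a, spacer_c's own z axis and vertical below 0.2 rad and height (world z) of each of spacer_a, spacer_c below 0.01 m); the robot touches nothing.
It fails at once if a bystander is moved by more than 40 mm (distance of any of wrench, bearing, grease_tin, screwdriver, wood_offcut, flange, hammer from where it was at the start of the episode above 0.04 m).
It also fails if it takes over 58 s, if anything falls off the work surface, if the arm or the gripper's body presses on something with over 40 N, if the wrist force passes 120 N, or if a joint passes its speed limit or range.

## Robot

A 7-joint arm with a two-finger parallel gripper is mounted at the origin on the work surface. World frame = base frame: x ahead of the robot, y to its left, z up, the work surface at z = 0. Lengths are in m, angles in rad, forces in N, time in s.
With the tool pointing down it reaches from about 0.4 to 0.85 m from the base axis. Payload 10.4 kg.
Tool frame: the origin (TCP) lies on the mounting face of the last link; the fingertips stand r.tips_ahead ahead of it and the grasp point (between the pads) lies 164 mm ahead of it (r.tips_ahead is the distance from the TCP to the fingertips, in m); z points along the fingers, y is the line along which they close (so a half turn about z gives the same grasp; the last joint's range is limited). The gripper opens to 87 mm and grips with 3 to 60 N. Pads are 19 mm wide; open, the fingers measure 117 mm over their backs; the gripper's body (75 mm by 190 mm) begins 51 mm behind the grasp point.
Start: joints at [1.2, 0.332, -0.065, 1.46, 0.022, 1.35, -0.088], TCP at [0.213, -0.588, 0.405] pointing down, gripper open.
Joint ranges: [-2.6, 2.6], [-0.5, 2.12], [-1.47, 1.34], [0.16, 2.42], [-1.27, 4.41], [0.06, 2.06], [-2.6, 2.6]. Speed limits (rad/s): [2.22, 2.22, 2.79, 2.79, 3.14, 3.14, 3.14].

## Interface

Orientations are given as a unit quaternion [x, y, z, w].
In Python, from bench import telemetry, imaging, job, r gives the robot as it stands.
- The arm moves only by the tool move_arm, never from a script. Its argument "steps" is a list of rows, each an object of numbers: "dx", "dy", "dz": the shift along the tool's x, y, z in cm; "spin": the turn about the tool's z in rad. In form: [{"dx": .., "dy": .., "dz": .., "spin": ..}, ...]. A call has 1 to 12 rows; each row shifts and turns the commanded pose from where the row before left it, along the tool's axes as they then stand; what a row does not reach is not made up. A row lasts 1/10 s, in which the tool goes at most 50 mm and 8.59 degrees, less where a joint would pass 70% of its speed; a pose out of reach is approached as far as the arm can. A call with a gripper value outside its range is refused whole. "claw" is the finger opening in cm, from 0 to 8.7, set as the call begins (left out, the last holds). The fingers move at their own pace and stop on an object; "squeeze" is the grip in N (left out, the last holds). Time passes only in rows, so rows that do not move let the fingers close. It gives the time, the measured TCP pose, the force, the opening and the grip force at its end, in the units of the state.
- telemetry.read_state(): the state, without advancing time (a new reading comes with each control period).
- imaging.camera(name): name is "side" or "top" or "wrist"; returns a dict with "img" (480x640x3 uint8, red, green, blue), "camera_matrix" (3x3 intrinsics, pixels), "D" ([k1, k2, p1, p2, k3] as OpenCV has them; the pictures are not rectified), "R" (3x3) and "t" (3): a world point X has camera coordinates R X + t. Camera axes: x right, y down, z forward; pixel columns grow to the right and rows downward; lengths in m; the calibration is good to about 2 mm. A picture is of the moment at which its call begins. There is no depth.
- job.close_job(): hands the job in; it is judged then, once.
The state is a dict: "time": time; "joint_positions": joint angles; "joint_vel": joint speeds; "joint_torque": joint torques, N m; "ee_pos": TCP position; "eef_rot": TCP orientation; "ft_force": force on the tool from outside, world axes, zero at the start; "torque": the same for the moment, N m; "width": finger opening in m; "grip_force": force on a finger pad.
Only numpy, scipy, OpenCV 4.12 (cv2) and the standard library are available. Lean on these libraries where they do the work, as an engineer would, in place of code of your own. Each camera call takes 0.05 s, during which the arm holds its last target. There are 200 camera calls.

## Working session

There is one attempt and no reset: what is moved stays moved. The work goes in short steps, Python scripts to look and compute and a tool call to move; the robot and the scene stay as the last step left them, time stands still between calls to the robot, and variables do not carry over. Pictures are saved under pics/ and viewed, at most 10 in all, crops included, and the job is handed in when it is done.

Besides the shell and the picture viewer there is one more tool, called after "Emit:" by a JSON object that holds its "method" and its "body", one argument or row to a line. move_arm: Moves the arm, as the interface text tells. Its arguments: {"type":"object","properties":{"steps":{"type":"array","items":{"type":"object","properties":{"dx":{"type":"number"},"dy":{"type":"number"},"dz":{"type":"number"},"spin":{"type":"number"}}}},"claw":{"type":"number"},"squeeze":{"type":"number"}},"required":["steps"]}

```bash
mkdir -p pics; ls; python3 - <<'E'
from bench import telemetry, imaging, job, r
import cv2,numpy as np
s=telemetry.read_state();print({k:np.round(v,3) for k,v in s.items()}, r.tips_ahead)
for n in("top","side"):
    c=imaging.camera(n);cv2.imwrite(f"pics/{n}0.png",c["img"][...,::-1]);print(n,np.round(c["camera_matrix"],1).tolist(),c["D"],np.round(c["R"],3).tolist(),c["t"])
E
```

```text
pics
{'time': np.float64(0.0), 'joint_positions': array([ 1.2  ,  0.333, -0.065,  1.461,  0.022,  1.35 , -0.089]), 'joint_vel': array([ 0.001, -0.001, -0.001,  0.   ,  0.002, -0.   , -0.001]), 'joint_torque': array([ 0.0000e+00, -6.2326e+01,  2.5000e-02, -3.8990e+01, -6.1000e-02,
        4.0000e-02,  0.0000e+00]), 'ee_pos': array([ 0.213, -0.587,  0.404]), 'eef_rot': array([ 0.985,  0.173, -0.   , -0.001]), 'ft_force': array([0.378, 0.976, 0.044]), 'torque': array([-0.054,  0.024, -0.025]), 'grip_force': np.float64(0.0), 'width': np.float64(0.087)} 0.1822
top [[550.4, 0.0, 322.1], [0.0, 550.4, 231.5], [0.0, 0.0, 1.0]] [-0.1590134  0.         0.         0.         0.       ] [[0.011, -1.0, -0.008], [-0.985, -0.01, -0.17], [0.17, 0.01, -0.985]] [-0.02772619  0.58010786  1.41945316]
side [[605.8, 0.0, 317.5], [0.0, 605.8, 237.8], [0.0, 0.0, 1.0]] [-0.05715325  0.          0.          0.          0.        ] [[0.954, -0.3, -0.009], [-0.179, -0.542, -0.821], [0.241, 0.785, -0.571]] [-0.55011123  0.13377592  1.39975983]
```

View pics/top0.png

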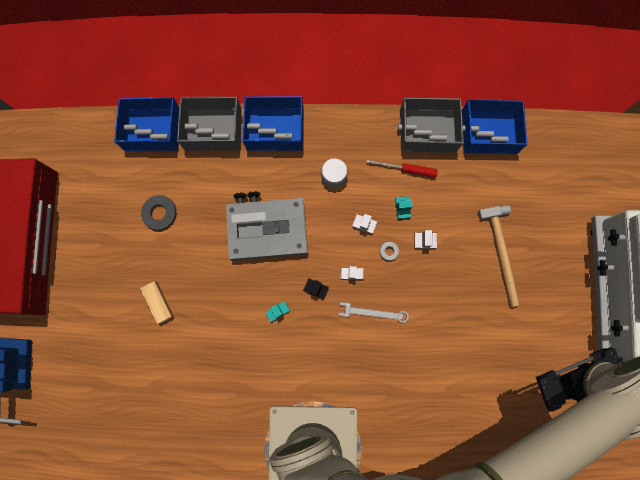

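View pics/side0.png

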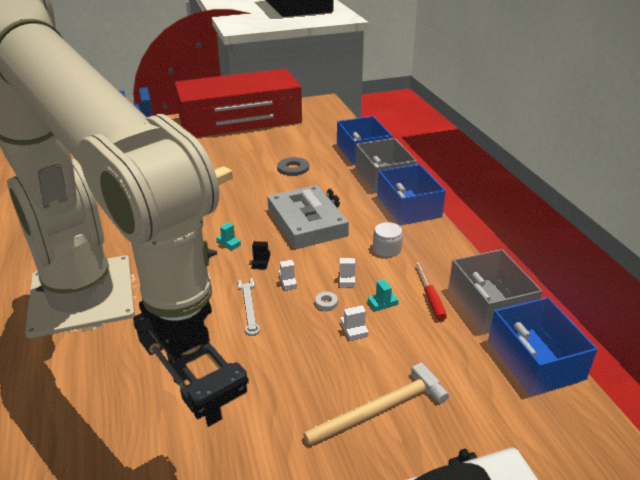

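The top view shows three white spacers at about (365,224), (426,240) and (352,273). The fixture is at (267,229), with its knobs at the upper edge (+x), the pocket at (255,235) and the lock at (276,228). The side view agrees with this. The black and turquoise look-alikes stay put.

```bash
cat > h.py <<'E'
from bench import telemetry, imaging, job, r
import cv2,numpy as np
from scipy.spatial.transform import Rotation as Ro
def ray(c,px,z):
    p=cv2.undistortPoints(np.array(px,float).reshape(-1,1,2),c["camera_matrix"],np.array(c["D"],float)).reshape(-1,2)
    d=np.c_[p,np.ones(len(p))]@np.array(c["R"]); o=-np.array(c["R"]).T@np.array(c["t"])
    return (o+d*((z-o[2])/d[:,2])[:,None])[:,:2]
def proj(c,X):
    return cv2.projectPoints(np.array(X,float).reshape(-1,1,3),cv2.Rodrigues(np.array(c["R"]))[0],np.array(c["t"],float),c["camera_matrix"],np.array(c["D"],float))[0].reshape(-1,2)
def delta(target_xy,yaw=None,z=None):
    "shift in tool axes (cm) and spin to reach a TCP target"
    s=telemetry.read_state();p=s["ee_pos"];R=Ro.from_quat(s["eef_rot"]).as_matrix()
    t=np.array([*target_xy,p[2] if z is None else z])
    print("tool y axis yaw",np.round(np.arctan2(R[1,1],R[0,1]),4),"pos",np.round(p,4),"shift cm",np.round(R.T@(t-p)*100,2))
E
python3 - <<'E'
from h import *
c=imaging.camera("top");g=c["img"]
hsv=cv2.cvtColor(g,cv2.COLOR_RGB2HSV)
m=((hsv[...,1]<60)&(hsv[...,2]>130)).astype(np.uint8)
n,l,st,ce=cv2.connectedComponentsWithStats(m)
for i in range(1,n):
    if 40<st[i,4]<1500 and 180<ce[i,1]<330: print(st[i],np.round(ce[i],1),np.round(ray(c,[ce[i]],0.04),3))
print(np.round(ray(c,[[229,202],[304,199],[307,256],[230,259]],0.045),3))
print("bystanders xy",np.round(ray(c,[[335,172],[390,251],[374,312],[403,207],[316,289]],0.03),3))
delta((0.5,-0.15),z=0.40)
im=cv2.resize(g[185:295,220:445,::-1],None,fx=3.5,fy=3.5,interpolation=cv2.INTER_CUBIC);cv2.imwrite("pics/crop.png",im)
E
```

```text
[ 33 201   9  72 175] [ 36.7 237.3] [[0.557 0.785]]
[480 205  31  13 237] [494.4 210.6] [[ 0.645 -0.493]]
[626 210  14 147 532] [633.6 283.7] [[ 0.442 -0.893]]
[352 214  25  19 277] [364.6 222.3] [[ 0.608 -0.136]]
[595 216  17  36 248] [600.2 231.6] [[ 0.589 -0.8  ]]
[425 230  12  18 186] [430.3 238.7] [[ 0.565 -0.313]]
[415 233   8  15 106] [418.  240.1] [[ 0.561 -0.28 ]]
[380 242  19  18 198] [389.  250.4] [[ 0.532 -0.201]]
[341 266  22  13 245] [351.5 272.6] [[ 0.472 -0.101]]
[600 276   9  59 381] [603.9 304.6] [[ 0.386 -0.798]]
[339 302  70  21 460] [371.7 312.7] [[ 0.367 -0.154]]
[[0.66  0.233]
 [0.67  0.028]
 [0.515 0.018]
 [0.504 0.224]]
bystanders xy [[ 0.751 -0.055]
 [ 0.532 -0.205]
 [ 0.369 -0.161]
 [ 0.654 -0.242]
 [ 0.428 -0.007]]
tool y axis yaw -1.223 pos [ 0.213  -0.5875  0.4042] shift cm [ 41.89 -31.35   0.45]
```

View pics/crop.png

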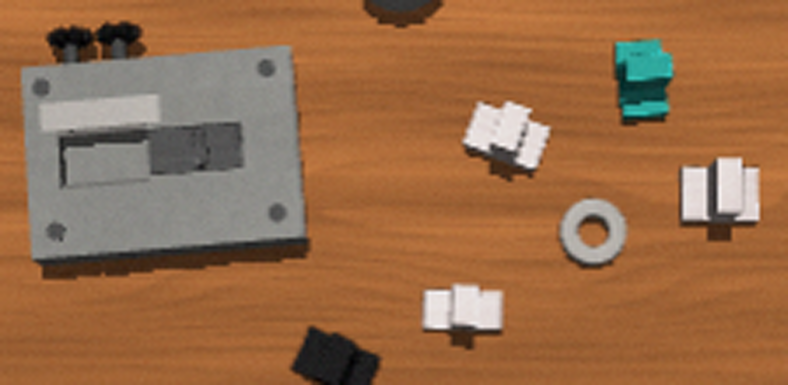

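Emit:
{"method": "move_arm", "body": {
  "steps": [
    {"dx": 4.05,"dy": -2.68},
    {"dx": 4.05,"dy": -2.68},
    {"dx": 4.05,"dy": -2.68},
    {"dx": 4.05,"dy": -2.68},
    {"dx": 4.05,"dy": -2.68},
    {"dx": 4.05,"dy": -2.68},
    {"dx": 4.05,"dy": -2.68},
    {"dx": 4.05,"dy": -2.68},
    {"dx": 4.05,"dy": -2.68},
    {"dx": 4.05,"dy": -2.68},
    {"dx": 4.05,"dy": -2.68},
    {"dx": 4.05,"dy": -2.68}
  ]
}}

```text
$.steps[0]: bad value
```

Emit:
{"method": "move_arm", "body": {
  "steps": [
    {"spin": -0.15},
    {"spin": -0.15},
    {"spin": -0.15},
    {"spin": -0.15},
    {"spin": -0.15},
    {}
  ]
}}

```text
$.steps[0]: bad value
```

```bash
python3 - <<'E'
from h import *
c=imaging.camera("wrist");cv2.imwrite("pics/w1.png",c["img"][...,::-1]);
R=np.array(c["R"]);print(np.round(-R.T@c["t"],3),np.round(R,2).tolist());delta((0.608,-0.136))
E
```

```text
[ 0.274 -0.566  0.384] [[0.34, -0.94, -0.0], [-0.91, -0.33, 0.24], [-0.23, -0.08, -0.97]]
tool y axis yaw -1.223 pos [ 0.213  -0.5875  0.4043] shift cm [ 5.252e+01 -2.898e+01  2.000e-02]
```

View pics/w1.png

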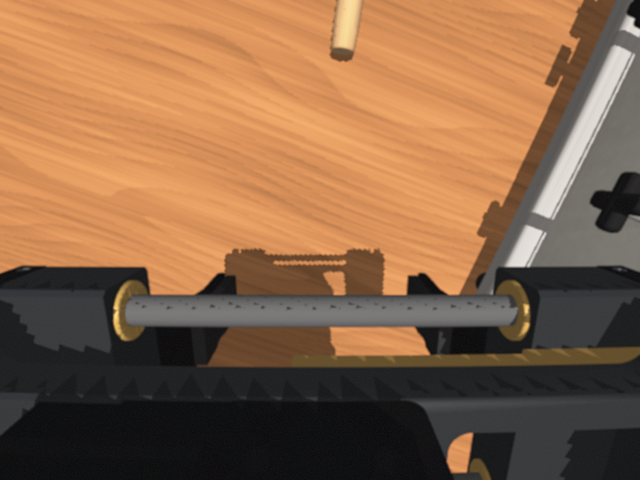

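The picture shows only bench, with the hammer handle tip at (345,45). The wrist camera looks ahead along tool +x. The moves were refused because every field is required.

Emit:
{"method": "move_arm", "body": {
  "steps": [
    {"dx": 3.55,"dy": -3.05,"dz": 0,"spin": 0},
    {"dx": 3.55,"dy": -3.05,"dz": 0,"spin": 0},
    {"dx": 3.55,"dy": -3.05,"dz": 0,"spin": 0},
    {"dx": 3.55,"dy": -3.05,"dz": 0,"spin": 0},
    {"dx": 3.55,"dy": -3.05,"dz": 0,"spin": 0},
    {"dx": 3.55,"dy": -3.05,"dz": 0,"spin": 0},
    {"dx": 3.55,"dy": -3.05,"dz": 0,"spin": 0},
    {"dx": 3.55,"dy": -3.05,"dz": 0,"spin": 0},
    {"dx": 3.55,"dy": -3.05,"dz": 0,"spin": 0},
    {"dx": 0,"dy": 0,"dz": 0,"spin": 0},
    {"dx": 0,"dy": 0,"dz": 0,"spin": 0}
  ]
}}

```text
time: 1.3
ee_pos: [0.4201, -0.2199, 0.4047]
eef_rot: [0.985, 0.174, -0.0, 0.0]
ft_force: [-0.3, -0.4, 0.3]
width: 0.0869
grip_force: 0.0
```

```bash
python3 - <<'E'
from h import *
c=imaging.camera("wrist");cv2.imwrite("pics/w2.png",c["img"][...,::-1]);
np.save("w2.npy",c,allow_pickle=True)
R=np.array(c["R"]);print(np.round(-R.T@c["t"],3),c["camera_matrix"][0],c["D"]);delta((0.608,-0.136))
for q in [(0.608,-0.136,.03),(.563,-.297,.03),(.472,-.101,.03)]: print(np.round(proj(c,q)))
E
```

```text
[ 0.481 -0.198  0.385] [338.33184008   0.         321.18957199] [-0.03660256  0.          0.          0.          0.        ]
tool y axis yaw -1.2231 pos [ 0.4195 -0.2211  0.4047] shift cm [ 2.062e+01 -1.580e+00 -1.000e-02]
[[305.   9.]]
[[442. 119.]]
[[227. 137.]]
```

View pics/w2.png

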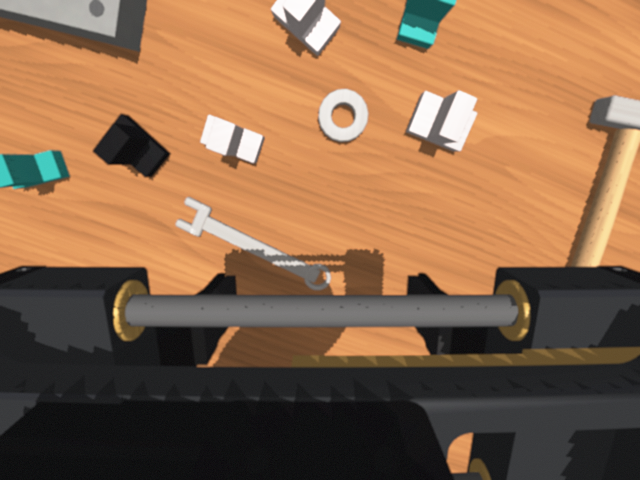

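The wrist view shows the thin spacer at (232,139), the thick one at (442,121) and the middle one, tilted, at (307,22). The bearing is at (343,115). The middle one is the candidate, so I'll turn to it and look closer.

Emit:
{"method": "move_arm", "body": {
  "steps": [
    {"dx": 2.7,"dy": 2.4,"dz": 0,"spin": 0},
    {"dx": 2.7,"dy": 2.4,"dz": 0,"spin": 0},
    {"dx": 2.7,"dy": 2.4,"dz": 0,"spin": 0},
    {"dx": 0,"dy": 0,"dz": 0,"spin": -0.15},
    {"dx": 0,"dy": 0,"dz": 0,"spin": -0.15},
    {"dx": 0,"dy": 0,"dz": 0,"spin": -0.15},
    {"dx": 0,"dy": 0,"dz": 0,"spin": -0.15},
    {"dx": 0,"dy": 0,"dz": 0,"spin": -0.15},
    {"dx": 0,"dy": 0,"dz": 0,"spin": 0},
    {"dx": 0,"dy": 0,"dz": 0,"spin": 0}
  ]
}}

```text
time: 2.35
ee_pos: [0.5199, -0.262, 0.4045]
eef_rot: [0.855, 0.519, -0.0, -0.0]
ft_force: [-0.2, -0.8, 0.5]
width: 0.0868
grip_force: 0.0
```

```bash
python3 - <<'E'
from h import *
c=imaging.camera("wrist");cv2.imwrite("pics/w3.png",c["img"][...,::-1]);np.save("w3.npy",c,allow_pickle=True)
delta((0.608,-0.136));print(proj(c,(0.608,-0.136,.03)))
hsv=cv2.cvtColor(c["img"],cv2.COLOR_RGB2HSV)
m=((hsv[...,1]<60)&(hsv[...,2]>120)).astype(np.uint8);m[260:]=0
n,l,st,ce=cv2.connectedComponentsWithStats(m)
for i in range(1,n):
    if st[i,4]>60:print(st[i],np.round(ce[i],1),np.round(ray(c,[ce[i]],0.04),3))
E
```

```text
tool y axis yaw -0.4789 pos [ 0.5201 -0.2617  0.4046] shift cm [ 1.521e+01  2.010e+00 -1.000e-02]
[[341.6029139   68.71571073]]
[505   0  24  95 564] [516.9  46.1] [[ 0.762 -0.194]]
[633  27   7  13  61] [636.8  33. ] [[ 0.873 -0.234]]
[ 320   38   45   39 1418] [341.4  56.9] [[ 0.611 -0.129]]
[630  50  10  34 115] [635.3  64.7] [[ 0.863 -0.26 ]]
[ 175   73   61   68 1962] [204.7 105.6] [[ 0.475 -0.106]]
[324  78  38  29 826] [342.8  93. ] [[ 0.598 -0.158]]
[ 106  117   77  136 2348] [146.5 179. ] [[ 0.386 -0.138]]
[ 283  143   49   49 1448] [307.  167.1] [[ 0.535 -0.203]]
[ 344  204   58   56 1845] [373.3 233.8] [[ 0.565 -0.295]]
```

View pics/w3.png

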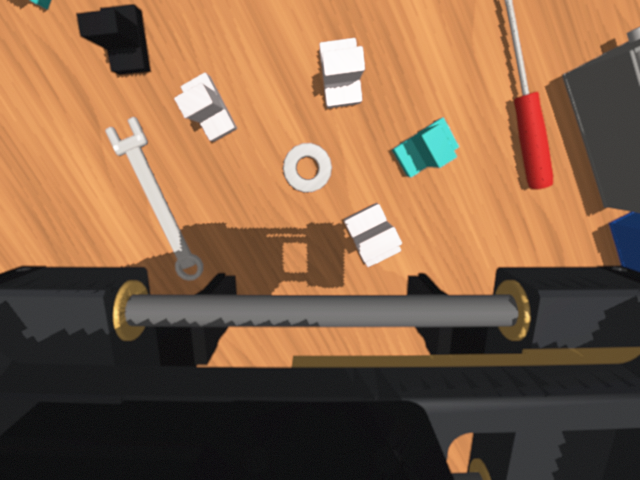

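S1 stands at (342,70), nearly aligned with the tool, and its near foot top is at (343,93). I'll measure the foot quad edges there.

```bash
python3 - <<'E'
from h import *
c=np.load("w3.npy",allow_pickle=True).item()
v=c["img"].max(2)
print(v[70:114:3,316:372:3])
m=(v>120).astype(np.uint8)
hsv=cv2.cvtColor(c["img"],cv2.COLOR_RGB2HSV);m&=(hsv[...,1]<60).astype(np.uint8)
m[:77]=0;m[112:]=0;m[:,:315]=0;m[:,372:]=0
L,Rr=[],[]
for y in range(82,103):
    x=np.where(m[y])[0];L.append((x[0]-.5,y));Rr.append((x[-1]+.5,y))
for P in(L,Rr):
    w=ray(c,P,0.016);f=cv2.fitLine(w.astype(np.float32),cv2.DIST_HUBER,0,.01,.01).ravel();print(np.round(f,4),np.degrees(np.arctan2(f[1],f[0])))
a,b=ray(c,L,.016),ray(c,Rr,.016);d=(b-a);print("thick",np.round(np.linalg.norm(d,axis=1)*1000,1))
for col in(332,342,352):
    y=np.where(m[:,col])[0];print(col,y[0],y[-1],ray(c,[[col,y[0]-.5]],.016),ray(c,[[col,y[-1]+.5]],0.0))
E
```

```text
[[225 146 105 254 254 254 254 254 254 255 255 255 255 255 240 226 192 213
  213]
 [192 131 107 244 255 255 253 233 212 168 143 122 104 103 102 117 203 214
  216]
 [108 111 112 120 120 103 102 103 103 104 106 105 106 105 103 173 206 211
  214]
 [111 108 114 106 106 106 105 105 105 104 105 104 105 106 152 201 208 206
  212]
 [113 109 110 105 107 107 109 113 118 125 132 135 151 251 255 212 207 208
  219]
 [114 111 108 124 140 144 144 146 141 173 183 235 255 254 254 213 204 205
  218]
 [114 114 107 155 249 237 228 255 253 254 254 254 254 254 254 218 204 204
  207]
 [114 114 108 216 254 254 254 254 254 253 254 254 254 254 254 231 204 201
  206]
 [115 174 110 174 255 254 254 254 254 253 254 254 254 254 254 241 210 201
  204]
 [223 231 162 147 255 254 254 254 254 253 254 254 254 254 254 242 212 203
  201]
 [220 225 192 131 255 254 254 254 254 254 254 255 255 255 255 238 211 210
  199]
 [216 223 205 115 255 255 255 255 255 238 208 169 137 110 133 192 211 213
  202]
 [215 220 204 109 151 131 113 110 130 135 127 183 175 214 206 199 208 211
  208]
 [219 214 223 151 168 170 227 221 223 224 228 222 227 223 213 197 210 213
  213]
 [220 216 218 224 228 222 227 231 223 224 223 225 222 226 218 202 199 215
  214]]
[ 0.398   0.9174  0.5849 -0.1451] 66.549255
[ 0.3699  0.9291  0.619  -0.1595] 68.28934
thick [20.2 27.3 34.4 36.5 36.5 36.5 36.5 37.5 37.6 37.6 37.6 37.6 37.7 37.7
 37.7 37.7 37.7 37.8 36.8 35.8 34.8]
332 84 106 [[ 0.59542284 -0.14125467]] [[ 0.58696527 -0.15898733]]
342 82 104 [[ 0.60526181 -0.14419587]] [[ 0.59737566 -0.16207984]]
352 81 103 [[ 0.6146694  -0.14796858]] [[ 0.6073241 -0.1660624]]
```

Emit:
{"method": "move_arm", "body": {
  "steps": [
    {"dx": 0,"dy": 0,"dz": 0,"spin": -0.11},
    {"dx": 3.75,"dy": 0.93,"dz": 0,"spin": 0},
    {"dx": 3.75,"dy": 0.93,"dz": 0,"spin": 0},
    {"dx": 3.75,"dy": 0.93,"dz": 0,"spin": 0},
    {"dx": 3.75,"dy": 0.94,"dz": 0,"spin": 0},
    {"dx": 0,"dy": 0,"dz": 4,"spin": 0},
    {"dx": 0,"dy": 0,"dz": 4,"spin": 0},
    {"dx": 0,"dy": 0,"dz": 4,"spin": 0},
    {"dx": 0,"dy": 0,"dz": 2,"spin": 0},
    {"dx": 0,"dy": 0,"dz": 0,"spin": 0},
    {"dx": 0,"dy": 0,"dz": 0,"spin": 0}
  ]
}}

```text
time: 3.5
ee_pos: [0.6089, -0.134, 0.2655]
eef_rot: [0.824, 0.567, 0.0, 0.0]
ft_force: [0.1, -0.3, 0.4]
width: 0.0872
grip_force: 0.0
```

```bash
python3 - <<'E'
from h import *
delta((0.609,-0.1353),z=.212)
c=imaging.camera("wrist");cv2.imwrite("pics/w4.png",c["img"][...,::-1]);np.save("w4.npy",c,allow_pickle=True)
t=imaging.camera("side");cv2.imwrite("pics/s4.png",t["img"][200:340,250:450,::-1].repeat(4,0).repeat(4,1))
print(np.round(proj(c,[(0.609,-0.1353,.056),(.66,.0,.045)])))
E
```

```text
tool y axis yaw -0.365 pos [ 0.6089 -0.134   0.2655] shift cm [-0.12  0.05  5.35]
[[321. 276.]
 [320.  10.]]
```

View pics/s4.png

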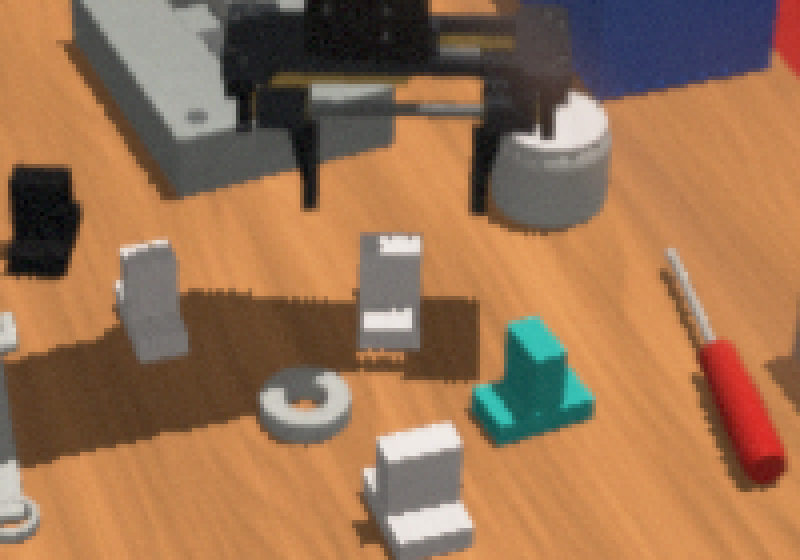

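View pics/w4.png

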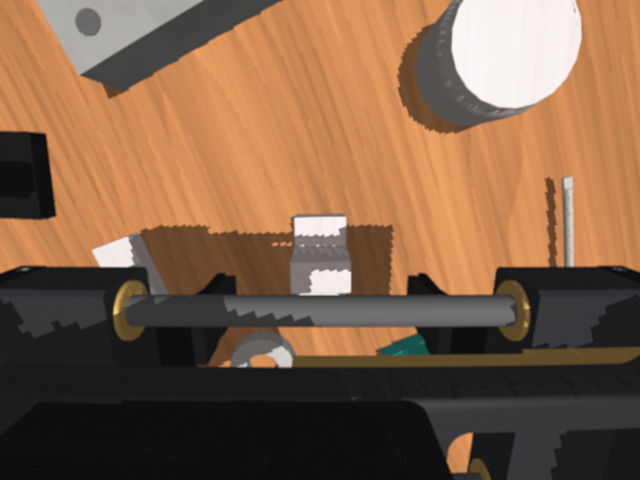

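The spacer, at (320,265) in the wrist view, is centred and square between the fingers at (215,300) and (425,300). The side view confirms that. Next I descend and close gently.

Emit:
{"method": "move_arm", "body": {
  "steps": [
    {"dx": -0.12,"dy": 0,"dz": 2.65,"spin": 0},
    {"dx": 0,"dy": 0,"dz": 2.7,"spin": 0},
    {"dx": 0,"dy": 0,"dz": 0,"spin": 0},
    {"dx": 0,"dy": 0,"dz": 0,"spin": 0}
  ]
}}

```text
time: 4.0
ee_pos: [0.6087, -0.1349, 0.2128]
eef_rot: [0.823, 0.568, 0.0, 0.0]
ft_force: [-0.5, 0.8, 0.3]
width: 0.0873
grip_force: 0.0
```

Emit:
{"method": "move_arm", "body": {
  "steps": [
    {"dx": 0,"dy": 0,"dz": 0,"spin": 0},
    {"dx": 0,"dy": 0,"dz": 0,"spin": 0},
    {"dx": 0,"dy": 0,"dz": 0,"spin": 0},
    {"dx": 0,"dy": 0,"dz": 0,"spin": 0},
    {"dx": 0,"dy": 0,"dz": 0,"spin": 0},
    {"dx": 0,"dy": 0,"dz": 0,"spin": 0},
    {"dx": 0,"dy": 0,"dz": 0,"spin": 0},
    {"dx": 0,"dy": 0,"dz": 0,"spin": 0},
    {"dx": 0,"dy": 0,"dz": 0,"spin": 0},
    {"dx": 0,"dy": 0,"dz": 0,"spin": 0},
    {"dx": 0,"dy": 0,"dz": 0,"spin": 0},
    {"dx": 0,"dy": 0,"dz": 0,"spin": 0}
  ],
  "claw": 2.0,
  "squeeze": 15
}}

```text
time: 5.2
ee_pos: [0.6082, -0.1348, 0.2112]
eef_rot: [0.823, 0.568, -0.0, 0.0]
ft_force: [0.2, 0.6, -0.3]
width: 0.0362
grip_force: 14.9
```

The width reads 36.2 mm, so this is the right spacer. Now I lift it, turn to the fixture's heading and measure the fixture.

Emit:
{"method": "move_arm", "body": {
  "steps": [
    {"dx": 0,"dy": 0,"dz": 0,"spin": 0},
    {"dx": 0,"dy": 0,"dz": 0,"spin": 0},
    {"dx": 0,"dy": 0,"dz": -2.5,"spin": 0},
    {"dx": 0,"dy": 0,"dz": -3.5,"spin": 0},
    {"dx": 0,"dy": 0,"dz": -4,"spin": 0},
    {"dx": 0,"dy": 0,"dz": 0,"spin": -0.14},
    {"dx": 0,"dy": 0,"dz": 0,"spin": -0.14},
    {"dx": 0,"dy": 0,"dz": 0,"spin": -0.135},
    {"dx": 3.4,"dy": -2.4,"dz": 0,"spin": 0},
    {"dx": 0,"dy": 0,"dz": 0,"spin": 0},
    {"dx": 0,"dy": 0,"dz": 0,"spin": 0},
    {"dx": 0,"dy": 0,"dz": 0,"spin": 0}
  ],
  "squeeze": 30
}}

```text
time: 6.4
ee_pos: [0.5827, -0.1028, 0.3113]
eef_rot: [0.689, 0.725, -0.0, 0.0]
ft_force: [-0.2, -0.0, -1.7]
width: 0.0361
grip_force: 29.9
```

```bash
python3 - <<'E'
from h import *
delta((0.587,0.17))
c=imaging.camera("wrist");np.save("w5.npy",c,allow_pickle=True);im=c["img"][...,::-1].copy()
cv2.imwrite("pics/w5.png",im)
E
```

```text
tool y axis yaw 0.0512 pos [ 0.5827 -0.1028  0.3113] shift cm [ 2.722e+01  1.830e+00 -2.000e-02]
```

View pics/w5.png

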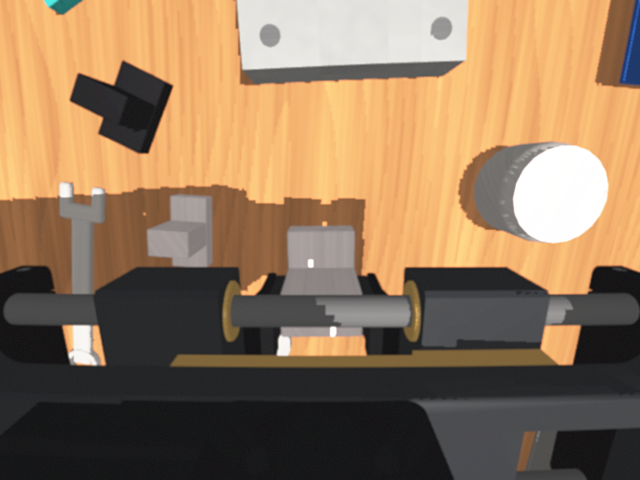

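The spacer hangs upright at (320,270). The fixture's near edge is at row ~68, so I move 11 cm ahead to see the pocket and the lock.

Emit:
{"method": "move_arm", "body": {
  "steps": [
    {"dx": 4,"dy": 0,"dz": 0,"spin": 0},
    {"dx": 4,"dy": 0,"dz": 0,"spin": 0},
    {"dx": 3,"dy": 0,"dz": 0,"spin": 0},
    {"dx": 0,"dy": 0,"dz": 0,"spin": 0},
    {"dx": 0,"dy": 0,"dz": 0,"spin": 0},
    {"dx": 0,"dy": 0,"dz": 0,"spin": 0}
  ]
}}

```text
time: 7.05
ee_pos: [0.5771, 0.0061, 0.3111]
eef_rot: [0.689, 0.725, -0.0, 0.0]
ft_force: [-0.5, 0.1, -2.0]
width: 0.0359
grip_force: 29.9
```

```bash
python3 - <<'E'
from h import *
delta((0.587,0.17))
c=imaging.camera("wrist");np.save("w6.npy",c,allow_pickle=True);im=c["img"][...,::-1].copy()
im=cv2.resize(im[0:270,180:500],None,fx=2.2,fy=2.2,interpolation=cv2.INTER_CUBIC)
cv2.imwrite("pics/w6.png",im)
E
```

```text
tool y axis yaw 0.0499 pos [0.5771 0.0061 0.3111] shift cm [ 1.632e+01  1.800e+00 -1.000e-02]
```

View pics/w6.png

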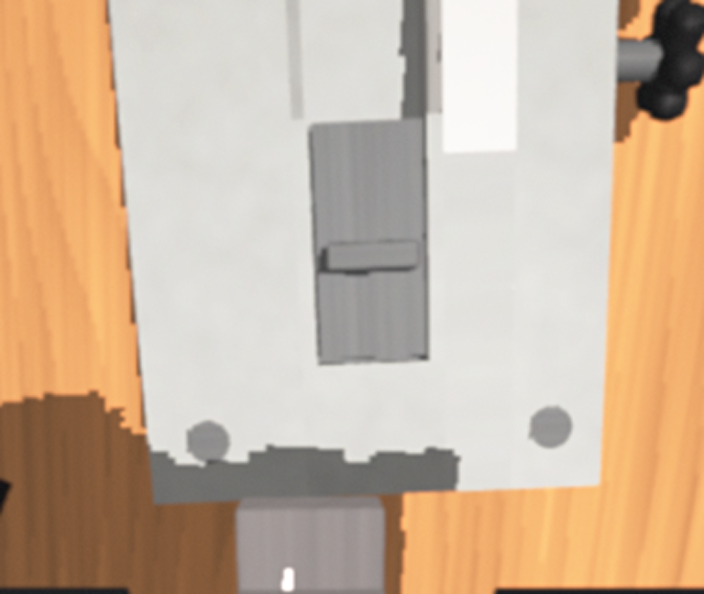

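The crop shows the lock plate with corners at crop (309,125), (424,119), (428,358) and (319,363), and the ridge at (370,255). The pocket is above, with chamfers at about 287–302 and 427–443, and the held foot's front end is at row ~500. Next I measure these precisely.

```bash
python3 - <<'E'
from h import *
c=np.load("w6.npy",allow_pickle=True).item();g=cv2.GaussianBlur(cv2.cvtColor(c["img"],cv2.COLOR_RGB2GRAY),(3,3),0).astype(float)
def edge(a,b,z,hw=5,n=40):   # strongest gradient across segment a-b, line fit in world
    a,b=np.array(a,float),np.array(b,float);d=(b-a)/np.linalg.norm(b-a);nn=np.array([-d[1],d[0]]);P=[]
    o=np.arange(-hw,hw+.01,.25)
    for s in np.linspace(.1,.9,n):
        q=a+s*(b-a)+o[:,None]*nn
        v=cv2.remap(g.astype(np.float32),q[:,0].astype(np.float32)[None],q[:,1].astype(np.float32)[None],1)[0]
        P.append(q[np.abs(np.gradient(v)).argmax()])
    w=ray(c,P,z);f=cv2.fitLine(w.astype(np.float32),cv2.DIST_HUBER,0,.0005,.001).ravel()
    return f
def deg(f): return round(float(np.degrees(np.arctan2(f[1],f[0]))),2)
A,B,C,D=[(x/2.2+180,y/2.2) for x,y in[(309,125),(424,119),(428,358),(319,363)]]
E={n:edge(p,q,.045) for n,p,q in[("lead",A,B),("R",B,C),("tail",C,D),("L",D,A)]}
E["blade"]=edge((442/2.2+180,5),(443/2.2+180,150/2.2),.045);E["fixL"]=edge((112/2.2+180,5),(150/2.2+180,440/2.2),.045);E["fixR"]=edge((617/2.2+180,5),(602/2.2+180,440/2.2),.045)
E["front"]=edge((460/2.2+180,489/2.2),(600/2.2+180,485/2.2),.045)
for k,f in E.items(): print(k,np.round(f,4),deg(f))
def X(f,h): 
    t=np.linalg.solve(np.array([f[:2],-h[:2]]).T,h[2:]-f[2:]);return f[2:]+t[0]*f[:2]
cr=[X(E[a],E[b]) for a,b in[("lead","L"),("lead","R"),("tail","R"),("tail","L")]]
print(np.round(cr,4),[round(float(np.linalg.norm(cr[i]-cr[i-1]))*1000,1) for i in range(4)])
print("row20 profile",[int(v) for v in g[20,300:385]]);print("row45",[int(v) for v in g[45,300:385]])
print("world cols @row20 .045",np.round(ray(c,[[310,20],[380,20]],.045),4))
# held foot front end
E2=edge((240/2.2+180,500/2.2),(380/2.2+180,500/2.2),.115,4);print("foot",np.round(E2,4),deg(E2))
print([int(v) for v in g[215:265,330]])
print([int(v) for v in g[240,278:365]])
E
```

```text
lead [0.9949 0.1009 0.5865 0.1408] 5.79
R [ 0.0982 -0.9952  0.609   0.1035] -84.37
tail [0.9961 0.0882 0.5944 0.0695] 5.06
L [ 0.0948 -0.9955  0.573   0.0996] -84.56
blade [ 0.0888 -0.996   0.6087  0.156 ] -84.91
fixL [ 0.0952 -0.9955  0.5155  0.1034] -84.54
fixR [ 0.1002 -0.995   0.6652  0.1161] -84.25
front [0.9953 0.0965 0.6528 0.0317] 5.54
[[0.5693 0.1391]
 [0.6051 0.1427]
 [0.6122 0.0711]
 [0.576  0.0679]] [71.5, 36.0, 72.0, 36.3]
row20 profile [218, 218, 218, 218, 218, 218, 218, 218, 218, 215, 209, 202, 197, 196, 196, 198, 205, 214, 219, 219, 218, 218, 218, 218, 218, 217, 218, 218, 218, 219, 219, 219, 219, 220, 220, 220, 220, 220, 220, 220, 220, 220, 220, 221, 220, 220, 220, 220, 220, 220, 221, 221, 221, 221, 221, 221, 221, 221, 221, 222, 216, 191, 150, 118, 109, 109, 109, 110, 110, 107, 104, 102, 109, 128, 155, 176, 186, 188, 183, 179, 195, 225, 244, 248, 248]
row45 [221, 221, 220, 220, 220, 220, 221, 220, 220, 220, 218, 212, 202, 195, 193, 193, 196, 204, 214, 220, 221, 222, 221, 221, 221, 221, 222, 222, 222, 221, 221, 221, 222, 222, 221, 221, 221, 221, 221, 221, 221, 222, 222
[... 284 characters left out ...]
.0995 0.5735 0.035 ] 5.71
[106, 106, 105, 105, 105, 105, 106, 106, 106, 108, 114, 122, 126, 127, 129, 135, 143, 150, 153, 154, 153, 153, 153, 154, 154, 154, 154, 154, 154, 154, 155, 154, 154, 154, 154, 154, 154, 154, 154, 154, 154, 153, 153, 153, 154, 154, 154, 154, 154, 153]
[93, 91, 90, 91, 91, 92, 93, 99, 110, 126, 142, 151, 154, 155, 156, 157, 156, 157, 157, 157, 156, 156, 157, 157, 157, 157, 156, 155, 155, 155, 155, 156, 157, 157, 156, 155, 154, 153, 153, 152, 152, 151, 150, 149, 149, 150, 152, 154, 155, 155, 155, 154, 154, 154, 155, 155, 155, 153, 152, 150, 150, 150, 150, 151, 152, 155, 156, 156, 155, 153, 152, 150, 150, 150, 148, 142, 127, 110, 99, 97, 98, 99, 102, 116, 144, 171, 187]
```

```bash
python3 - <<'E'
from h import *
c=np.load("w6.npy",allow_pickle=True).item()
s=telemetry.read_state();R=Ro.from_quat(s["eef_rot"]).as_matrix();p=s["ee_pos"]
def tool(px,z):
    w=ray(c,[px],z)[0];return np.round((R.T@(np.array([*w,z])-p)*1000)[:2],1)
print(tool((330,225.5),.0999),tool((330,230.5),.1159),tool((287,240),.1159),tool((354,240),.1159))
print(proj(c,[p+R@np.array([.03,0,.1952]),p+R@np.array([.03,0,.2112])]))
for a in((0.5839,.1752),): delta(a)
print("yaw err",0.096-np.arctan2(R[1,1],R[0,1]))
E
```

```text
[29.   5.3] [29.3  4.8] [ 24.1 -18. ] [24.2 17.6]
[[320.85335567 229.22702763]
 [320.85136209 223.80397826]]
tool y axis yaw 0.0495 pos [0.5771 0.006  0.311 ] shift cm [ 1.687e+01  1.520e+00 -1.000e-02]
yaw err 0.046491542454159665
```

Emit:
{"method": "move_arm", "body": {
  "steps": [
    {"dx": 0,"dy": 0,"dz": 0,"spin": -0.046},
    {"dx": 4.2,"dy": 0.58,"dz": 0,"spin": 0},
    {"dx": 4.2,"dy": 0.58,"dz": 0,"spin": 0},
    {"dx": 4.2,"dy": 0.58,"dz": 0,"spin": 0},
    {"dx": 4.26,"dy": 0.58,"dz": 0,"spin": 0},
    {"dx": 0,"dy": 0,"dz": 2.5,"spin": 0},
    {"dx": 0,"dy": 0,"dz": 2,"spin": 0},
    {"dx": 0,"dy": 0,"dz": 0,"spin": 0},
    {"dx": 0,"dy": 0,"dz": 0,"spin": 0},
    {"dx": 0,"dy": 0,"dz": 0,"spin": 0}
  ]
}}

```text
time: 8.1
ee_pos: [0.5841, 0.1772, 0.2675]
eef_rot: [0.672, 0.74, 0.001, 0.001]
ft_force: [-0.6, -0.2, -1.8]
width: 0.0359
grip_force: 29.9
```

```bash
python3 - <<'E'
from h import *
u=np.array([-.0958,.9954]);e=np.array([.9954,.0958])
delta(np.array([.5839,.1752])+.0009*u+.0002*e,z=.2322)
c=imaging.camera("wrist");np.save("w7.npy",c,allow_pickle=True)
E
```

```text
tool y axis yaw 0.0967 pos [0.5841 0.1772 0.2675] shift cm [-0.11 -0.02  3.53]
```

Emit:
{"method": "move_arm", "body": {
  "steps": [
    {"dx": -0.1,"dy": 0,"dz": 0.5,"spin": 0},
    {"dx": 0,"dy": 0,"dz": 0.5,"spin": 0},
    {"dx": 0,"dy": 0,"dz": 0.5,"spin": 0},
    {"dx": 0,"dy": 0,"dz": 0.5,"spin": 0},
    {"dx": 0,"dy": 0,"dz": 0,"spin": 0}
  ]
}}

```text
time: 8.65
ee_pos: [0.5835, 0.1767, 0.2454]
eef_rot: [0.672, 0.741, -0.0, -0.0]
ft_force: [0.3, -0.2, -2.2]
width: 0.0355
grip_force: 29.9
```

Emit:
{"method": "move_arm", "body": {
  "steps": [
    {"dx": 0,"dy": 0,"dz": 0.3,"spin": 0},
    {"dx": 0,"dy": 0,"dz": 0.3,"spin": 0},
    {"dx": 0,"dy": 0,"dz": 0.3,"spin": 0},
    {"dx": 0,"dy": 0,"dz": 0.2,"spin": 0},
    {"dx": 0,"dy": 0,"dz": 0,"spin": 0}
  ]
}}

```text
time: 9.15
ee_pos: [0.5834, 0.1767, 0.2349]
eef_rot: [0.672, 0.741, -0.0, -0.0]
ft_force: [-1.1, 0.0, -0.9]
width: 0.0357
grip_force: 29.9
```

Emit:
{"method": "move_arm", "body": {
  "steps": [
    {"dx": 0,"dy": 0,"dz": 0.1,"spin": 0},
    {"dx": 0,"dy": 0,"dz": 0.1,"spin": 0},
    {"dx": 0,"dy": 0,"dz": 0.1,"spin": 0},
    {"dx": 0,"dy": 0,"dz": 0,"spin": 0},
    {"dx": 0,"dy": 0,"dz": 0,"spin": 0}
  ]
}}

```text
time: 9.65
ee_pos: [0.5835, 0.1767, 0.2322]
eef_rot: [0.672, 0.741, -0.0, 0.0]
ft_force: [0.6, 0.2, -2.1]
width: 0.0355
grip_force: 29.9
```

Emit:
{"method": "move_arm", "body": {
  "steps": [
    {"dx": 0,"dy": 0,"dz": 0.1,"spin": 0},
    {"dx": 0,"dy": 0,"dz": 0,"spin": 0},
    {"dx": 0,"dy": 0,"dz": 0,"spin": 0}
  ]
}}

```text
time: 9.95
ee_pos: [0.5835, 0.1769, 0.2322]
eef_rot: [0.672, 0.741, -0.0, 0.0]
ft_force: [-5.1, -1.9, 8.7]
width: 0.036
grip_force: 29.9
```

The spacer is on the floor at the expected height (TCP 0.2322). I release it and rise.

Emit:
{"method": "move_arm", "body": {
  "steps": [
    {"dx": 0,"dy": 0,"dz": -0.05,"spin": 0},
    {"dx": 0,"dy": 0,"dz": 0,"spin": 0},
    {"dx": 0,"dy": 0,"dz": 0,"spin": 0},
    {"dx": 0,"dy": 0,"dz": 0,"spin": 0},
    {"dx": 0,"dy": 0,"dz": 0,"spin": 0},
    {"dx": 0,"dy": 0,"dz": 0,"spin": 0},
    {"dx": 0,"dy": 0,"dz": -4,"spin": 0},
    {"dx": 0,"dy": 0,"dz": -4,"spin": 0},
    {"dx": 0,"dy": 0,"dz": 0,"spin": 0},
    {"dx": 0,"dy": 0,"dz": 0,"spin": 0}
  ],
  "claw": 7.0
}}

```text
time: 10.95
ee_pos: [0.5837, 0.1769, 0.3126]
eef_rot: [0.672, 0.741, 0.001, 0.001]
ft_force: [0.0, 0.1, -0.5]
width: 0.07
grip_force: 0.0
```

```bash
python3 - <<'E'
from h import *
u=np.array([-.0958,.9954]);e=np.array([.9954,.0958]);P=np.array([.5839,.1752])+.0009*u+.0002*e
s=telemetry.read_state();print(s["width"],s["ft_force"])
print("ridge",P-.075*u)
delta(P-.075*u-.025*u)
c=imaging.camera("wrist");np.save("w8.npy",c,allow_pickle=True)
t=imaging.camera("top");np.save("t8.npy",t,allow_pickle=True)
for X in [(*P,.077),(*P,.0)]: print(proj(c,X))
E
```

```text
0.07004212078096055 [ 0.03226026  0.12844455 -0.4791069 ]
ridge [0.59119786 0.10146002]
tool y axis yaw 0.0979 pos [0.5837 0.1769 0.3126] shift cm [-1.008e+01  1.000e-02  0.000e+00]
[[320.59656868 262.71001661]]
[[320.48806984 237.4670522 ]]
```

Emit:
{"method": "move_arm", "body": {
  "steps": [
    {"dx": -3.3,"dy": 0,"dz": 0,"spin": 0},
    {"dx": -3.3,"dy": 0,"dz": 0,"spin": 0},
    {"dx": -3.2,"dy": 0,"dz": 0,"spin": 0},
    {"dx": 0,"dy": 0,"dz": 0,"spin": 0},
    {"dx": 0,"dy": 0,"dz": 0,"spin": 0},
    {"dx": 0,"dy": 0,"dz": 0,"spin": 0},
    {"dx": 0,"dy": 0,"dz": 0,"spin": 0},
    {"dx": 0,"dy": 0,"dz": 0,"spin": 0},
    {"dx": 0,"dy": 0,"dz": 0,"spin": 0}
  ],
  "claw": 0
}}

```text
time: 11.95
ee_pos: [0.593, 0.0799, 0.3117]
eef_rot: [0.671, 0.741, 0.0, -0.0]
ft_force: [0.5, -0.6, 0.5]
width: 0.006
grip_force: 0.0
```

```bash
python3 - <<'E'
from h import *
u=np.array([-.0958,.9954]);e=np.array([.9954,.0958]);P=np.array([.5839,.1752])+.0009*u+.0002*e
s=telemetry.read_state();print(s["width"],(s["ee_pos"][:2]-P)@u,(s["ee_pos"][:2]-P)@e)
c=imaging.camera("wrist");np.save("w9.npy",c,allow_pickle=True);cv2.imwrite("pics/w9.png",c["img"][...,::-1])
def W(a,b,z): return (*(P+a*e+b*u),z)
print("exp rib top corners",np.round(proj(c,[W(x,y,.077) for x,y in[(-.018,-.01),(.018,-.01),(.018,.01),(-.018,.01)]]),1).tolist())
print("exp foot top ends",np.round(proj(c,[W(x,y,.037) for x,y in[(-.018,-.03),(.018,-.03),(.018,.03),(-.018,.03)]]),1).tolist())
print("ridge top",np.round(proj(c,[W(x,y,.0545) for x,y in[(-.014,-.079),(.014,-.079),(.014,-.071),(-.014,-.071)]]),1).tolist())
g=cv2.cvtColor(c["img"],cv2.COLOR_RGB2GRAY)
x=int(round(proj(c,W(0,0,.077))[0,0]));print(x,"col",[int(v) for v in g[0:270:2,x]])
y=int(round(proj(c,W(0,0,.077))[0,1]));print(y,"row",[int(v) for v in g[max(y,0),x-70:x+70:2]])
E
```

```text
0.00601244454137257 -0.09662198346557743 -0.00031049809696546624
exp rib top corners [[292.3, 124.1], [351.9, 124.4], [352.7, 89.1], [291.8, 88.7]]
exp foot top ends [[297.1, 158.7], [346.4, 159.0], [348.2, 70.4], [296.3, 70.1]]
ridge top [[301.8, 229.1], [341.0, 229.3], [341.2, 218.2], [301.7, 218.0]]
322 col [188, 187, 187, 187, 188, 188, 188, 187, 186, 201, 216, 216, 216, 214, 214, 214, 215, 218, 217, 218, 218, 218, 218, 218, 219, 219, 219, 218, 218, 219, 206, 107, 82, 83, 80, 146, 255, 254, 254, 254, 254, 254, 254, 254, 253, 253, 255, 255, 255, 255, 255, 255, 255, 255, 255, 255, 255, 255, 255, 255, 255, 255, 244, 124, 116, 223, 255, 254, 254, 254, 254, 254, 254, 254, 254, 254, 254, 254, 255, 253, 213, 223, 203, 136, 145, 145, 146, 144, 144, 144, 143, 145, 144, 144, 143, 144, 143, 143, 143, 143, 143, 142, 143, 143, 93, 67, 70, 71, 67, 62, 70, 70, 69, 67, 91, 138, 142, 140, 140, 139, 141, 140, 139, 141, 139, 141, 138, 139, 139, 139, 130, 107, 203, 218, 216]
107 row [215, 216, 217, 218, 217, 217, 217, 217, 217, 217, 218, 216, 217, 215, 218, 219, 148, 107, 106, 110, 252, 255, 255, 254, 254, 254, 254, 254, 255, 255, 255, 255, 255, 255, 255, 255, 255, 255, 255, 255, 255, 255, 255, 255, 255, 255, 255, 255, 255, 255, 207, 172, 243, 250, 249, 249, 249, 250, 250, 250, 249, 249, 249, 250, 249, 250, 250, 249, 235, 222]
```

Numbers from the wrist view: the foot spans rows 71–159 (expected 70–159), the rib spans columns 292–351 and the ridge rear is at row 228. The spacer is home and centred. Next I set the closed tips down behind the ridge.

Emit:
{"method": "move_arm", "body": {
  "steps": [
    {"dx": 0,"dy": 0.03,"dz": 3.5,"spin": 0},
    {"dx": 0,"dy": 0,"dz": 3,"spin": 0},
    {"dx": 0,"dy": 0,"dz": 0.8,"spin": 0},
    {"dx": 0,"dy": 0,"dz": 0.5,"spin": 0},
    {"dx": 0,"dy": 0,"dz": 0.2,"spin": 0},
    {"dx": 0,"dy": 0,"dz": 0,"spin": 0},
    {"dx": 0,"dy": 0,"dz": 0,"spin": 0}
  ]
}}

```text
time: 12.7
ee_pos: [0.5938, 0.0794, 0.2329]
eef_rot: [0.672, 0.741, 0.001, 0.001]
ft_force: [0.1, 0.9, 1.1]
width: 0.0002
grip_force: 0.0
```

Emit:
{"method": "move_arm", "body": {
  "steps": [
    {"dx": 0,"dy": 0,"dz": 0.2,"spin": 0},
    {"dx": 0.2,"dy": 0,"dz": 0,"spin": 0},
    {"dx": 0.2,"dy": 0,"dz": 0,"spin": 0},
    {"dx": 0.2,"dy": 0,"dz": 0,"spin": 0},
    {"dx": 0.2,"dy": 0,"dz": 0,"spin": 0},
    {"dx": 0.15,"dy": 0,"dz": 0,"spin": 0},
    {"dx": 0,"dy": 0,"dz": 0,"spin": 0}
  ]
}}

```text
time: 13.4
ee_pos: [0.5926, 0.0877, 0.2298]
eef_rot: [0.672, 0.741, -0.001, 0.001]
ft_force: [-1.2, -4.0, 1.9]
width: 0.0004
grip_force: 2.4
```

Emit:
{"method": "move_arm", "body": {
  "steps": [
    {"dx": 0.15,"dy": 0,"dz": 0,"spin": 0},
    {"dx": 0.15,"dy": 0,"dz": 0,"spin": 0},
    {"dx": 0.15,"dy": 0,"dz": 0,"spin": 0},
    {"dx": 0,"dy": 0,"dz": 0,"spin": 0}
  ]
}}

```text
time: 13.8
ee_pos: [0.5922, 0.0918, 0.2298]
eef_rot: [0.672, 0.74, -0.001, 0.001]
ft_force: [-0.2, -5.7, 2.0]
width: 0.0003
grip_force: 2.8
```

Emit:
{"method": "move_arm", "body": {
  "steps": [
    {"dx": 0.2,"dy": 0,"dz": 0,"spin": 0},
    {"dx": 0.2,"dy": 0,"dz": 0,"spin": 0},
    {"dx": 0.2,"dy": 0,"dz": 0,"spin": 0},
    {"dx": 0.2,"dy": 0,"dz": 0,"spin": 0},
    {"dx": 0,"dy": 0,"dz": 0,"spin": 0}
  ]
}}

```text
time: 14.3
ee_pos: [0.5911, 0.102, 0.2298]
eef_rot: [0.671, 0.741, 0.0, -0.0]
ft_force: [-0.5, -0.3, -0.3]
width: 0.0002
grip_force: 0.0
```

Emit:
{"method": "move_arm", "body": {
  "steps": [
    {"dx": 0.2,"dy": 0,"dz": 0,"spin": 0},
    {"dx": 0.2,"dy": 0,"dz": 0,"spin": 0},
    {"dx": 0.15,"dy": 0,"dz": 0,"spin": 0},
    {"dx": 0,"dy": 0,"dz": 0,"spin": 0},
    {"dx": 0,"dy": 0,"dz": 0,"spin": 0}
  ]
}}

```text
time: 14.8
ee_pos: [0.5909, 0.1055, 0.2297]
eef_rot: [0.672, 0.74, -0.001, 0.001]
ft_force: [-0.3, -5.2, 1.5]
width: 0.0007
grip_force: 2.5
```

The lock snapped over: the force vanished, then returned at the end stop. I back off, rise and check.

Emit:
{"method": "move_arm", "body": {
  "steps": [
    {"dx": -0.5,"dy": 0,"dz": 0,"spin": 0},
    {"dx": -0.5,"dy": 0,"dz": 0,"spin": 0},
    {"dx": 0,"dy": 0,"dz": -3,"spin": 0},
    {"dx": 0,"dy": 0,"dz": -4,"spin": 0},
    {"dx": -1.5,"dy": 0,"dz": -1,"spin": 0},
    {"dx": 0,"dy": 0,"dz": 0,"spin": 0},
    {"dx": 0,"dy": 0,"dz": 0,"spin": 0},
    {"dx": 0,"dy": 0,"dz": 0,"spin": 0}
  ]
}}

```text
time: 15.6
ee_pos: [0.5926, 0.0821, 0.3084]
eef_rot: [0.671, 0.741, -0.001, -0.001]
ft_force: [-0.7, 0.1, -0.6]
width: 0.0004
grip_force: 0.0
```

```bash
python3 - <<'E'
from h import *
u=np.array([-.0958,.9954]);e=np.array([.9954,.0958]);P=np.array([.5839,.1752])+.0009*u+.0002*e
c=imaging.camera("wrist");cv2.imwrite("pics/w10.png",c["img"][...,::-1]);g=cv2.cvtColor(c["img"],cv2.COLOR_RGB2GRAY)
print(telemetry.read_state()["ee_pos"],telemetry.read_state()["ft_force"])
for x in(-.008,0,.008):   # brightness along fixture y, deck level: lock end / ridge
    ys=np.arange(-.110,-.008,.002);q=proj(c,[(*(P+x*e+y*u),.045) for y in ys]);
    print([(int(round(y*1000)),int(g[int(b),int(a)])) for y,(a,b) in zip(ys,q) if 0<=b<265])
q=np.round(proj(c,[(*(P+y*u),.077) for y in(-.01,.01)]),0);print(q.tolist());xx=int(q[0,0])
print("rib col",[(r_,int(g[r_,xx])) for r_ in range(max(0,int(q[1,1])-8),int(q[0,1])+10,2)])
y=int(q.mean(0)[1]);print("rib row",y,[int(v) for v in g[max(y,0),xx-40:xx+40:2]])
E
```

```text
[0.59265824 0.08228648 0.30840005] [ 0.14869455  0.77313372 -0.78573079]
[(-104, 133), (-102, 109), (-100, 108), (-98, 109), (-96, 109), (-94, 80), (-92, 79), (-90, 79), (-88, 76), (-86, 80), (-84, 77), (-82, 70), (-80, 69), (-78, 69), (-76, 72), (-74, 70), (-72, 73), (-70, 73), (-68, 72), (-66, 71), (-64, 71), (-62, 68), (-60, 94), (-58, 142), (-56, 145), (-54, 101), (-52, 150), (-50, 148), (-48, 149), (-46, 150), (-44, 150), (-42, 151), (-40, 150), (-38, 151), (-36, 150), (-34, 151), (-32, 150), (-30, 151), (-28, 151), (-26, 150), (-24, 153), (-22, 152), (-20, 151), (-18, 212), (-16, 255), (-14, 254), (-12, 255), (-10, 118)]
[(-104, 138), (-102, 138), (-100, 138), (-98, 138), (-96, 139), (-94, 139), (-92, 139), (-90, 140), (-88, 140), (-86, 138), (-84, 140), (-82, 140), (-80, 140), (-78, 142), (-76, 71), (-74, 70), (-72, 69), (-70, 68), (-68, 69), (-66, 69), (-64, 67), (-62, 134), (-60, 145), (-58, 145), (-56, 147), (-54, 84), (-52, 144), (-50, 143), (-48, 144), (-46, 144), (-44, 144), (-42, 144), (-40, 144), (-38, 145), (-36, 145), (-34, 145), (-32, 145), (-30, 145), (-28, 146), (
[... 548 characters left out ...]
-30, 151), (-28, 150), (-26, 151), (-24, 149), (-22, 150), (-20, 150), (-18, 178), (-16, 255), (-14, 254), (-12, 255), (-10, 124)]
[[323.0, 128.0], [323.0, 92.0]]
rib col [(84, 254), (86, 254), (88, 254), (90, 254), (92, 253), (94, 254), (96, 255), (98, 255), (100, 255), (102, 255), (104, 255), (106, 255), (108, 255), (110, 255), (112, 255), (114, 255), (116, 255), (118, 255), (120, 255), (122, 255), (124, 255), (126, 255), (128, 231), (130, 117), (132, 145), (134, 255), (136, 255)]
rib row 110 [213, 135, 108, 102, 127, 255, 255, 255, 254, 254, 254, 254, 254, 255, 255, 255, 255, 255, 255, 254, 255, 255, 255, 255, 255, 255, 255, 255, 255, 255, 255, 255, 255, 255, 255, 223, 168, 239, 250, 250]
```

The lock's tongue end is now 17–18 mm from the pocket centre (35 mm when open), which is full travel. The spacer hasn't moved and the arm is clear, so I hand in.

```bash
python3 -c "
from h import *
print(job.close_job())"
```

```text
the job is handed in; nothing more can be done
None
```

The job is handed in, though the verdict itself was not shown: the 36 mm spacer (gripper read 36.2 mm) stands home in the pocket, the slide lock is at about its full 18 mm travel over the spacer's foot, and I didn't touch the other two spacers or anything else on the bench.

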